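# Put the mixed-up carton layers right

## Task

The cartons on the carrying board got mixed up: the heavy green ones must be the bottom layer and the light orange ones the top layer. Swap the misplaced green and orange cartons (the black mat is free for setting things down), so that both green cartons lie on the two white strips of the board; then complete the top layer with both orange cartons (one waits in the yellow tray) side by side across the green ones, their outer long sides flush with the ends of the cartons below and with the same gap between them as in the bottom layer. All cartons lie flat with labels up, lined up square; leave the jar and the tape roll where they stand.

Things in the scene. Friction and masses are not known exactly. Their poses are not given: they have to be found in the camera images.
- board: plywood carrying board on two runners, fixed, 160 x 160 mm, top 18 mm above the table; origin: centre of its underside (on the table), z up. Two white painted strips, each 130 x 44 mm, run along its x axis, centred at y = +43 and y = -43 mm: the places of the bottom layer, 42 mm apart edge to edge. The top layer lies the other way: cartons along the board's y axis, centred at x = +43 and x = -43 mm, underside 60 mm above the table, so that the finished stack is 130 x 130 mm
- mat: black rubber mat, fixed, free at the start, 170 x 170 x 4 mm, with room for two cartons side by side 42 mm apart; origin: centre of its underside
- tray: shallow yellow plastic tray, fixed, 190 x 150 mm (x, y) and 15 mm high, walls 4 mm, floor top about 4 mm above the table; origin: centre of its underside
- green_plain: kraft carton, 130 x 44 x 42 mm (x, y, z), with a wide band of colour round it near each end and a small white paper label in the middle of its top; origin: centre of its underside, x along its length, z up. Green bands without dots; about 0.32 kg. It starts on one of the board's white strips, where it belongs
- orange_dot: kraft carton, 130 x 44 x 42 mm (x, y, z), with a wide band of colour round it near each end and a small white paper label in the middle of its top; origin: centre of its underside, x along its length, z up. Orange bands with a white dot, 22 mm across, on top of each; about 0.14 kg. It starts on the board's other white strip, under the green dotted carton
- green_dot: kraft carton, 130 x 44 x 42 mm (x, y, z), with a wide band of colour round it near each end and a small white paper label in the middle of its top; origin: centre of its underside, x along its length, z up. Green bands with a white dot, 22 mm across, on top of each; about 0.32 kg. It starts lying across the two lower cartons, underside 60 mm above the table
- orange_plain: kraft carton, 130 x 44 x 42 mm (x, y, z), with a wide band of colour round it near each end and a small white paper label in the middle of its top; origin: centre of its underside, x along its length, z up. Orange bands without dots; about 0.14 kg. It starts in the yellow tray, roughly along the tray's x axis
- jar: bystander: loose glass jar with a green cap, 52 mm across, 75 mm high; origin: centre of its underside
- tape: bystander: loose roll of amber packing tape lying flat, 64 mm across, 24 mm high; origin: centre of its underside
There are look-alikes about, which are no part of the job. What is shaped like the orange_dot but blue is not meant.

How it is judged:
By the outcome, as a careful person would: the job done as asked, in the order asked, and still so for the second after the job is handed in, with the robot touching nothing.
It also fails if it takes over 138 s, if anything falls off the work surface, if the arm or the gripper's body presses on something with over 40 N, if the wrist force passes 120 N, or if a joint passes its speed limit or range.

## Robot

A 6-joint arm with a two-finger parallel gripper is mounted at the origin on the work surface. World frame = base frame: x ahead of the robot, y to its left, z up, the work surface at z = 0. Lengths are in mm, angles in rad, forces in N, time in s.
With the tool pointing down it reaches from about 300 to 775 mm from the base axis. Payload 14.6 kg.
Tool frame: the origin (TCP) lies at the very end of the fingers, on their centre line; the grasp point (between the pads) lies manip.grip_depth behind it (manip.grip_depth is the distance from the TCP to the grasp point, in mm); x points along the fingers, z is the direction in which the jaws open and shut, and the axes are right-handed (so a half turn about x gives the same grasp; the last joint's range is limited). The gripper opens to 94 mm and grips with 3 to 60 N. Pads are 16 mm wide; open, the fingers measure 119 mm over their backs; the gripper's body (75 mm by 177 mm) begins 78 mm behind the grasp point.
Start: joints at [1.243, 0.3, 1.521, -0, 1.321, -0.067], TCP at [141.817, 531.392, 205.446] pointing down, gripper open.
Joint ranges: [-3.03, 3.03], [-0.79, 2.21], [0.23, 2.52], [-1.04, 4.18], [0, 3.07], [-2.55, 2.55]. Speed limits (rad/s): [2.22, 2.22, 2.57, 3.14, 3.14, 3.14].

## Interface

Orientations are given as [roll, pitch, yaw] about the fixed x, y, z axes, in that order (R = Rz(yaw) Ry(pitch) Rx(roll)).
In Python, from cell import manip gives the robot as it stands.
- The arm moves only by the tool step_arm, never from a script. Its argument "commands" is one flat list of numbers, 7 for each row, row after row: the shift along the tool's x, y, z in m, then the turn, a rotation vector about the tool's x, y, z in degrees, then the finger opening in m, from 0 to 0.094. A call has 1 to 5 rows; each row shifts and turns the commanded pose from where the row before left it, along the tool's axes as they then stand; what a row does not reach is not made up. A row lasts 1/8 s, in which the tool goes at most 62.5 mm and 10.7 degrees, less where a joint would pass 70% of its speed; a pose out of reach is approached as far as the arm can. A call with a gripper value outside its range is refused whole. The fingers move at their own pace and stop on an object; "squeeze" is the grip in N (left out, the last holds). Time passes only in rows, so rows that do not move let the fingers close. It gives the time, the measured TCP pose, the force and the opening at its end, in the units of the state.
- manip.read_state(): the state, without advancing time (a new reading comes with each control period).
- manip.camera(name): name is "side" or "top"; returns the picture (420x560x3 uint8, red, green, blue); there is no depth.
- manip.camera_model(name): a dict with "intrinsics" (3x3 intrinsics, pixels), "k1" (the pictures are not rectified: a ray, as slopes to the right and down, at radius r is drawn at 1 + k1 r^2 times it, then the intrinsics apply), "origin" and "orientation" of the camera in the world. Camera axes: x right, y up, looking along -z (the intrinsics and any distortion apply to the point x, -y, -z); pixel columns grow to the right and rows downward; lengths in mm; the calibration is good to about 2 mm. A picture is of the moment at which its call begins. camera_model takes no time and is no camera call.
- manip.sign_off(): hands the job in, once; it reports no verdict.
Trained networks look in the newest picture that a camera, given by its name, has taken for a name from the list of things; names that differ only in an ending like _2 or _b are one class to them, and where a whole thing is asked for, a point or a joint stands for the part that bears it (a point fixed in the world has none). Each returns a list of dicts, best first, with "score" (0 to 1); they miss things now and then, are a little off and sometimes report something else, mostly with a low value. They report only what shows in the picture. A call takes as long as a camera call. They do not tell look-alikes from the thing itself.
- manip.find_in(thing, camera): "centre" ([row, column] in pixels, amid what is visible of it).
- manip.outline_of(thing, camera): "pixels" (420x560 bool, what is visible of it) and "centre" ([row, column] in pixels, amid what is visible of it).
The state is a dict: "clock": time; "joints": joint angles; "qd": joint speeds; "effort": joint torques, N m; "eef_pos": TCP position; "eef_rot": TCP orientation; "wrist_force": force on the tool from outside, world axes, zero at the start; "moment": the same for the moment, N m; "finger_gap": finger opening in mm.
Only numpy, scipy, OpenCV 4.12 (cv2) and the standard library are available. Lean on these libraries where they do the work, as an engineer would, in place of code of your own. Each camera call takes 0.05 s, during which the arm holds its last target. There are 200 camera calls.

## Working session

There is one attempt and no reset: what is moved stays moved. The work goes in short steps, Python scripts to look and compute and a tool call to move; the robot and the scene stay as the last step left them, time stands still between calls to the robot, and variables do not carry over. Pictures are saved under pics/ and viewed, about 12 in all and at most 16, crops included, and the job is handed in when it is done.

Besides the shell and the picture viewer there is one more tool, called after "Call:" as a command line: name --argument value ..., lists and objects as JSON in quotes. step_arm: Moves the arm, as the interface text tells. Its arguments: {"type":"object","properties":{"commands":{"type":"array"},"squeeze":{"type":"number"}},"required":["commands"]}

```bash
mkdir -p pics; ls; python3 - <<'E'
from cell import manip
import cv2,numpy as np
s=manip.read_state();print({k:np.round(v,3).tolist() for k,v in s.items()},manip.grip_depth)
for c in("top","side"):
    im=manip.camera(c);cv2.imwrite(f"pics/a_{c}.png",im[:,:,::-1]);print(c,manip.camera_model(c))
    for t in("board","mat","tray","green_plain","orange_dot","green_dot","orange_plain","jar","tape"):
        print(t,[(np.round(d["centre"]).tolist(),round(d["score"],2)) for d in manip.find_in(t,c)][:4])
E
```

```text
pics
{'clock': 0.0, 'joints': [1.243, 0.3, 1.522, -0.0, 1.321, -0.067], 'qd': [-0.0, -0.001, -0.0, 0.002, 0.002, 0.0], 'effort': [-0.003, -53.181, -35.273, 0.071, 0.024, -0.0], 'eef_pos': [141.736, 531.149, 204.89], 'eef_rot': [3.09, 1.57, -1.883], 'wrist_force': [-0.006, 0.269, 0.221], 'moment': [-0.053, -0.007, -0.011], 'finger_gap': 93.788} 18.8
top {'intrinsics': array([[426.09857279,   0.        , 281.98587281],
       [  0.        , 426.09857279, 208.39190714],
       [  0.        ,   0.        ,   1.        ]]), 'k1': -0.137262038730004, 'origin': array([ 335.62021242,   74.10169471, 1171.72535357]), 'orientation': array([ 0.09187268,  0.00204279, -1.57587551])}
board [([191.0, 202.0], 0.86)]
mat [([184.0, 312.0], 0.64), ([190.0, 211.0], 0.29)]
tray [([180.0, 428.0], 0.98), ([185.0, 183.0], 0.67)]
green_plain [([185.0, 183.0], 0.76)]
orange_dot [([266.0, 153.0], 0.86), ([250.0, 250.0], 0.85), ([168.0, 126.0], 0.75), ([300.0, 209.0], 0.63)]
green_dot [([179.0, 191.0], 0.59)]
orange_plain [([182.0, 422.0], 0.65)]
jar [([120.0, 256.0], 0.92)]
tape [([127.0, 375.0], 0.78), ([182.0, 429.0], 0.26)]
side {'intrinsics': array([[473.35086387,   0.        , 282.79473845],
       [  0.        , 473.35086387, 218.41879089],
       [  0.        ,   0.        ,   1.        ]]), 'k1': 0.03909186388865208, 'origin': array([  88.01685835, -583.60855341,  852.85642296]), 'orientation': array([ 0.76669606, -0.0014086 , -0.49639961])}
board [([188.0, 262.0], 0.61)]
mat [([248.0, 324.0], 0.58)]
tray [([370.0, 412.0], 0.6), ([249.0, 323.0], 0.6), ([273.0, 428.0], 0.34)]
green_plain [([148.0, 256.0], 0.89)]
orange_dot [([128.0, 244.0], 0.93), ([177.0, 269.0], 0.87), ([228.0, 223.0], 0.82), ([176.0, 170.0], 0.7)]
green_dot [([154.0, 263.0], 0.87)]
orange_plain [([356.0, 406.0], 0.65)]
jar [([180.0, 356.0], 0.75), ([250.0, 323.0], 0.6)]
tape [([267.0, 433.0], 0.89)]
```

View pics/a_top.png

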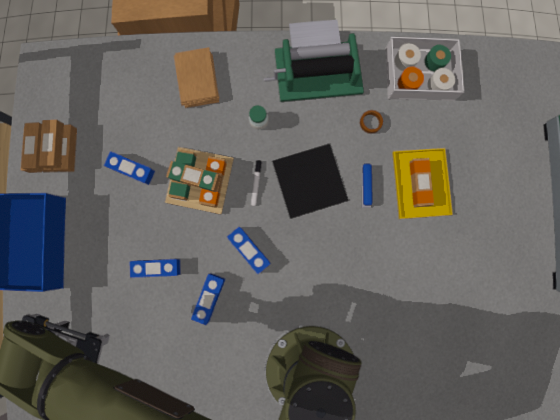

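View pics/a_side.png

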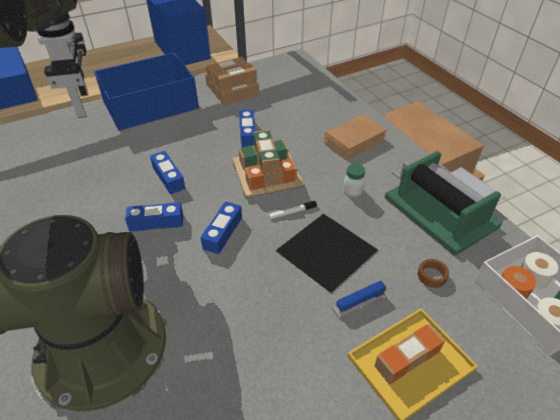

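```bash
cat > h.py <<'E'
import numpy as np,cv2
from scipy.spatial.transform import Rotation as R
from cell import manip
def rot(m): return R.from_euler('xyz',m['orientation']).as_matrix()
def proj(c,P):
    m=manip.camera_model(c);q=(np.atleast_2d(P)-m['origin'])@rot(m)
    s=np.c_[q[:,0],-q[:,1]]/-q[:,2:];s=s*(1+m['k1']*(s**2).sum(1,keepdims=True))
    K=m['intrinsics'];return s@K[:2,:2].T+K[:2,2]      # col,row
def unproj(c,px,z):
    m=manip.camera_model(c);K=m['intrinsics'];d=(np.atleast_2d(px)-K[:2,2])/K[0,0];s=d.copy()
    for _ in range(20): s=d/(1+m['k1']*(s**2).sum(1,keepdims=True))
    r=np.c_[s[:,0],-s[:,1],-np.ones(len(s))]@rot(m).T
    return (m['origin']+r*((z-m['origin'][2])/r[:,2])[:,None])[:,:2]
def blobs(c,im,lo,hi,roi,z,amin=8):
    r0,r1,c0,c1=roi;hsv=cv2.cvtColor(im,cv2.COLOR_RGB2HSV)[r0:r1,c0:c1]
    m=cv2.inRange(hsv,lo,hi);n,l,st,ce=cv2.connectedComponentsWithStats(m)
    return [(int(st[i,4]),np.round(ce[i]+[c0,r0],1).tolist(),np.round(unproj(c,ce[i]+[c0,r0],z)[0],1).tolist()) for i in range(1,n) if st[i,4]>=amin]
E
python3 - <<'E'
from h import *
t=cv2.imread('pics/a_top.png');s=cv2.imread('pics/a_side.png')
a=cv2.resize(t[140:220,155:245],None,fx=4.4,fy=4.4,interpolation=cv2.INTER_CUBIC)
b=cv2.resize(s[125:205,225:315],None,fx=4.4,fy=4.4,interpolation=cv2.INTER_CUBIC)
cv2.imwrite('pics/b.png',np.hstack([a,b]))
W=((0,0,150),(179,70,255))
for c,im,roi in(('top',t,(145,215,160,240)),('side',s,(130,200,230,305))):
  im=im[:,:,::-1].copy()
  print(c);[print(z,blobs(c,im,*W,roi,z)) for z in(60,102)]
print(blobs('top',t[:,:,::-1].copy(),*W,(160,205,405,445),46),blobs('side',s[:,:,::-1].copy(),*W,(330,380,370,450),46))
for n,lo,hi,roi in(('mat',(0,0,0),(179,255,40),(140,225,265,355)),('tray',(22,130,100),(35,255,255),(140,225,385,460))):
  hsv=cv2.cvtColor(t,cv2.COLOR_BGR2HSV)
  m=cv2.inRange(hsv,lo,hi);k=np.zeros_like(m);k[roi[0]:roi[1],roi[2]:roi[3]]=m[roi[0]:roi[1],roi[2]:roi[3]]
  ct=max(cv2.findContours(k,0,2)[0],key=cv2.contourArea)[:,0]
  print(n,cv2.minAreaRect(unproj('top',ct,4 if n=='mat' else 15).astype(np.float32)))
E
```

```text
top
60 [(47, [214.6, 165.1], [554.5, 254.6]), (51, [176.2, 170.5], [541.0, 357.7]), (185, [191.5, 174.8], [529.1, 316.0]), (52, [207.3, 179.3], [516.6, 273.5]), (49, [207.8, 196.0], [471.9, 271.6])]
102 [(47, [214.6, 165.1], [546.2, 247.7]), (51, [176.2, 170.5], [533.2, 347.0]), (185, [191.5, 174.8], [521.8, 306.9]), (52, [207.3, 179.3], [509.7, 265.9]), (49, [207.8, 196.0], [466.8, 264.2])]
side
60 [(21, [247.4, 130.9], [528.3, 436.8]), (36, [262.5, 135.0], [557.1, 399.2]), (120, [265.5, 144.7], [544.5, 355.9]), (44, [268.7, 154.4], [532.7, 314.2]), (11, [240.0, 164.3], [447.9, 313.1]), (33, [286.2, 164.5], [553.7, 255.0]), (35, [254.8, 170.6], [470.8, 272.1])]
102 [(21, [247.4, 130.9], [504.9, 382.8]), (36, [262.5, 135.0], [532.2, 347.1]), (120, [265.5, 144.7], [520.3, 306.1]), (44, [268.7, 154.4], [509.2, 266.6]), (11, [240.0, 164.3], [428.8, 265.6]), (33, [286.2, 164.5], [529.1, 210.5]), (35, [254.8, 170.6], [450.5, 226.7])]
[(168, [423.4, 181.0], [511.8, -307.8])] [(341, [411.2, 347.5], [510.7, -308.8])]
mat ((521.2366333007812, -1.6756744384765625), (165.6890106201172, 165.57215881347656), 16.9494686126709)
tray ((512.6729736328125, -315.16204833984375), (190.1006317138672, 153.564208984375), 3.6402173042297363)
```

View pics/b.png

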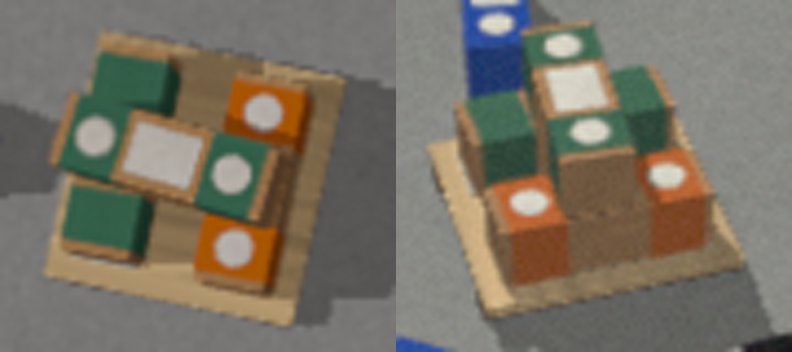

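```bash
cat >> h.py <<'E'
def plan(xyz,jaw=None,op=.094,step=50.):
    """rows to TCP xyz (mm), pointing down, tool z at world yaw jaw (deg, mod 180 nearest unless given 3-list)"""
    s=manip.read_state();p=np.array(s['eef_pos']);A=R.from_euler('xyz',s['eef_rot'])
    z=A.as_matrix()[:,2];y0=np.degrees(np.arctan2(z[1],z[0]))
    j=y0 if jaw is None else y0+(jaw-y0+90)%180-90
    zt=np.array([np.cos(np.radians(j)),np.sin(np.radians(j)),0]);xt=np.array([0,0,-1.])
    B=R.from_matrix(np.c_[xt,np.cross(zt,xt),zt]);rv=(A.inv()*B).as_rotvec()
    d=np.array(xyz)-p;n=int(max(np.ceil(np.linalg.norm(d)/step),np.ceil(np.degrees(np.linalg.norm(rv))/9),1))
    print('t',round(s['clock'],2),'at',np.round(p,1),'jaw',round(y0,1),'->',round(j,1),'j6',round(s['joints'][5],2),'gap',round(s['finger_gap'],1),'n',n)
    f=lambda v:','.join(f'{x:g}' for x in v)
    for i in range(n):
        sh=(A*R.from_rotvec(rv*i/n)).inv().apply(d/n)/1000
        print(f(np.r_[np.round(sh,4),np.round(np.degrees(rv/n),2),op]),end=',\n')
E
python3 - <<'E'
from h import *
c=np.array([[100,30],[343,72],[293,325],[45,275]])/4.4+[155,140]-.4
w=unproj('top',c,18);print('corners',w.round(1).tolist(),w.mean(0),'sides',np.linalg.norm(w-np.roll(w,1,0),axis=1),np.degrees(np.arctan2(*(w[0]-w[3]+w[1]-w[2])[::-1])))
t=cv2.imread('pics/a_top.png')[:,:,::-1].copy();s=cv2.imread('pics/a_side.png')[:,:,::-1].copy()
print(blobs('top',t,(3,150,80),(17,255,255),(160,205,408,440),46),blobs('side',s,(3,150,80),(17,255,255),(325,380,370,450),46))
plan((521,306.3,150),-16)
E
```

```text
corners [[617.1, 367.0], [588.1, 211.7], [428.9, 241.6], [461.0, 398.4]] [523.77544621 304.70009243] sides [159.20005696 157.99484573 161.93160803 160.06664221] -11.014754431410061
[(261, [419.4, 166.4], [552.1, -298.6]), (265, [422.6, 196.8], [468.9, -304.1])] [(479, [429.2, 340.0], [550.6, -312.4]), (526, [395.5, 361.3], [467.8, -317.1])]
t 1.0 at [141.8 531.4 205.4] jaw 75.1 -> 164.0 j6 -0.07 gap 94.1 n 10
0.0055,-0.0424,-0.012,-8.89,-0,0,0.094,
0.0055,-0.0401,-0.0184,-8.89,-0,0,0.094,
0.0055,-0.0368,-0.0244,-8.89,-0,0,0.094,
0.0055,-0.0325,-0.0298,-8.89,-0,0,0.094,
0.0055,-0.0276,-0.0344,-8.89,-0,0,0.094,
0.0055,-0.0219,-0.0383,-8.89,-0,0,0.094,
0.0055,-0.0157,-0.0412,-8.89,-0,0,0.094,
0.0055,-0.0092,-0.0431,-8.89,-0,0,0.094,
0.0055,-0.0024,-0.044,-8.89,-0,0,0.094,
0.0055,0.0045,-0.0439,-8.89,-0,0,0.094,
```

```bash
sed -i 's/op=.094,step=50.)/op=.094,step=50.,exact=False)/; s/else y0+(jaw-y0+90)%180-90/else jaw if exact else y0+(jaw-y0+90)%180-90/' h.py
python3 - <<'E'
from h import *
plan((521,306.3,150),-16,exact=True,step=44)
E
```

```text
t 1.0 at [141.8 531.4 205.4] jaw 75.1 -> -16 j6 -0.07 gap 94.1 n 11
0.005,-0.0386,-0.0109,8.28,0,0,0.094,
0.005,-0.0397,-0.0052,8.28,0,0,0.094,
0.005,-0.0401,0.0006,8.28,0,0,0.094,
0.005,-0.0396,0.0063,8.28,0,0,0.094,
0.005,-0.0383,0.012,8.28,0,0,0.094,
0.005,-0.0361,0.0173,8.28,0,0,0.094,
0.005,-0.0333,0.0224,8.28,0,0,0.094,
0.005,-0.0297,0.0269,8.28,0,0,0.094,
0.005,-0.0255,0.0309,8.28,0,0,0.094,
0.005,-0.0208,0.0343,8.28,0,0,0.094,
0.005,-0.0156,0.0369,8.28,0,0,0.094,
```

Call:
step_arm --commands '[0.005,-0.0386,-0.0109,8.28,0,0,0.094,0.005,-0.0397,-0.0052,8.28,0,0,0.094,0.005,-0.0401,0.0006,8.28,0,0,0.094,0.005,-0.0396,0.0063,8.28,0,0,0.094,0.005,-0.0383,0.012,8.28,0,0,0.094]'

```text
clock: 1.62
eef_pos: [315.3, 428.3, 180.4]
eef_rot: [0.303, 1.571, 0.885]
wrist_force: [0.6, 0.1, -0.5]
finger_gap: 93.8
```

Call:
step_arm --commands '[0.005,-0.0361,0.0173,8.28,0,0,0.094,0.005,-0.0333,0.0224,8.28,0,0,0.094,0.005,-0.0297,0.0269,8.28,0,0,0.094,0.005,-0.0255,0.0309,8.28,0,0,0.094,0.005,-0.0208,0.0343,8.28,0,0,0.094]'

```text
clock: 2.25
eef_pos: [487.6, 325.9, 155.3]
eef_rot: [0.73, 1.571, 0.59]
wrist_force: [0.2, 0.6, -0.1]
finger_gap: 94.0
```

Call:
step_arm --commands '[0.005,-0.0156,0.0369,8.28,0,0,0.094,0,0,0,0,0,0,0.07,0,0,0,0,0,0,0.07]'

```text
clock: 2.62
eef_pos: [520.6, 306.4, 150.3]
eef_rot: [-2.726, 1.57, -3.005]
wrist_force: [0.2, 0.1, -0.2]
finger_gap: 77.4
```

```bash
python3 - <<'E'
from h import *
plan((521,306.3,66),-16,op=.07,step=30)
E
```

```text
t 2.62 at [520.6 306.4 150.3] jaw -16.0 -> -16.0 j6 0.75 gap 77.4 n 3
0.0281,-0,0.0001,0.01,-0.01,0,0.07,
0.0281,-0,0.0001,0.01,-0.01,0,0.07,
0.0281,-0,0.0001,0.01,-0.01,0,0.07,
```

Call:
step_arm --commands '[0.0281,0,0,0,0,0,0.07,0.0281,0,0,0,0,0,0.07,0.0281,0,0,0,0,0,0.07,0,0,0,0,0,0,0.035,0,0,0,0,0,0,0.035]' --squeeze 30

```text
clock: 3.25
eef_pos: [521.1, 307.0, 67.6]
eef_rot: [0.777, 1.569, 0.498]
wrist_force: [0.0, 0.3, -0.2]
finger_gap: 53.3
```

Call:
step_arm --commands '[0,0,0,0,0,0,0.035,0,0,0,0,0,0,0.035,0,0,0,0,0,0,0.035,0,0,0,0,0,0,0.035]'

```text
clock: 3.75
eef_pos: [521.5, 306.7, 67.7]
eef_rot: [0.853, 1.568, 0.573]
wrist_force: [-1.3, 1.0, 7.6]
finger_gap: 44.0
```

Call:
step_arm --commands '[-0.01,0,0,0,0,0,0.035,-0.03,0,0,0,0,0,0.035,-0.03,0,0,0,0,0,0.035]'

```text
clock: 4.12
eef_pos: [520.7, 306.1, 137.3]
eef_rot: [-2.329, 1.57, -2.609]
wrist_force: [-0.4, -0.2, -3.1]
finger_gap: 43.7
```

```bash
python3 - <<'E'
from h import *
print(np.round(manip.read_state()['wrist_force'],1))
im=manip.camera('top');cv2.imwrite('pics/c.png',im[:,:,::-1])
print(blobs('top',im,(0,0,150),(179,70,255),(145,215,160,240),172))
plan((509,39.5,120),107-180,op=.035,step=45,exact=True)
E
```

```text
[-0.4 -0.2 -3.1]
[(8, [204.9, 172.8], [514.2, 259.4]), (25, [214.2, 185.2], [484.1, 236.5])]
t 4.17 at [522.2 306.9 141.8] jaw -16.0 -> -73 j6 0.75 gap 43.6 n 7
0.003,-0.0372,0.0087,8.14,0.01,-0.04,0.035,
0.003,-0.0356,0.0139,8.14,0.01,-0.04,0.035,
0.0031,-0.0333,0.0188,8.14,0.01,-0.04,0.035,
0.0031,-0.0303,0.0233,8.14,0.01,-0.04,0.035,
0.0031,-0.0267,0.0274,8.14,0.01,-0.04,0.035,
0.0031,-0.0225,0.0309,8.14,0.01,-0.04,0.035,
0.0031,-0.0179,0.0338,8.14,0.01,-0.04,0.035,
```

Call:
step_arm --commands '[0.003,-0.0372,0.0087,8.14,0,0,0.035,0.003,-0.0356,0.0139,8.14,0,0,0.035,0.003,-0.0333,0.0188,8.14,0,0,0.035,0.003,-0.0303,0.0233,8.14,0,0,0.035,0.003,-0.0267,0.0274,8.14,0,0,0.035]'

```text
clock: 4.8
eef_pos: [511.1, 114.1, 120.8]
eef_rot: [-1.794, 1.571, -2.788]
wrist_force: [0.6, -0.3, -2.5]
finger_gap: 44.1
```

Call:
step_arm --commands '[0.003,-0.0225,0.0309,8.14,0,0,0.035,0.003,-0.0179,0.0338,8.14,0,0,0.035,0,0,0,0,0,0,0.035,0,0,0,0,0,0,0.035]'

```text
clock: 5.3
eef_pos: [507.7, 39.2, 115.1]
eef_rot: [-2.856, 1.571, 2.154]
wrist_force: [-0.0, 1.0, -3.0]
finger_gap: 43.9
```

```bash
python3 - <<'E'
from h import *
im=manip.camera('top');cv2.imwrite('pics/d.png',im[:,:,::-1])
im2=manip.camera('side')
p=np.array(manip.read_state()['eef_pos'])
W=((0,0,150),(179,70,255))
print(blobs('top',im,*W,(140,225,265,355),p[2]+34))
print(blobs('side',im2,*W,(150,260,250,380),p[2]+34))
# board: strips & orange dots now visible
print('top board',blobs('top',im,*W,(150,215,165,240),60),'side',blobs('side',im2,*W,(130,200,235,305),60))
plan((509,39.5,12),-73,op=.035,step=35,exact=True)
a=cv2.resize(im[145:220,160:240],None,fx=5,fy=5,interpolation=cv2.INTER_CUBIC)
b=cv2.resize(im2[125:200,235:315],None,fx=5,fy=5,interpolation=cv2.INTER_CUBIC)
cv2.imwrite('pics/d2.png',np.hstack([a,b])[:,:,::-1])
E
```

```text
[(10, [284.5, 177.0], [506.4, 69.2])]
[(33, [262.3, 150.7], [475.7, 233.0]), (13, [375.8, 159.2], [695.1, 77.8]), (127, [270.6, 167.6], [464.4, 167.9]), (37, [285.8, 164.5], [500.4, 161.3]), (66, [371.1, 166.6], [669.7, 60.9]), (35, [254.9, 170.6], [427.8, 175.6]), (13, [376.9, 171.7], [670.7, 40.1]), (8, [375.0, 177.6], [654.8, 25.5]), (57, [356.8, 187.0], [601.1, 19.1]), (19, [377.8, 186.6], [642.3, -1.9]), (8, [312.6, 186.2], [516.7, 67.4]), (13, [367.3, 187.9], [619.6, 5.6]), (151, [314.3, 195.1], [505.2, 41.2]), (13, [377.8, 196.6], [623.1, -27.9]), (13, [343.1, 200.7], [550.4, -3.0]), (51, [301.8, 204.6], [466.7, 28.6]), (10, [338.4, 205.4], [533.7, -10.3]), (130, [277.3, 212.8], [409.3, 31.7]), (16, [252.6, 212.8], [364.0, 56.4]), (9, [266.9, 220.2], [380.5, 23.0]), (50, [256.8, 224.4], [357.0, 22.4]), (12, [273.7, 224.2], [387.5, 6.3]), (8, [281.0, 226.5], [397.7, -6.3]), (16, [272.1, 232.2], [374.5, -11.5]), (8, [262.2, 233.0], [356.2, -4.1]), (10, [366.0, 238.4], [530.7, -114.7]), (18, [375.7, 241.4], [542.7, -130.3]), (9, [377.9, 246.7], [538.5, -143.3]), (20, [376.4, 257.2], [520.3, -163.4])]
top board [(50, [214.5, 165.4], [553.9, 254.7]), (177, [180.5, 173.4], [533.0, 345.8]), (176, [211.1, 180.5], [513.3, 263.1]), (49, [207.8, 196.0], [471.9, 271.6])] side [(21, [247.4, 130.9], [528.3, 436.8]), (33, [297.4, 136.3], [639.9, 347.7]), (32, [285.5, 134.3], [615.2, 371.4]), (16, [272.7, 138.3], [575.1, 372.1]), (121, [263.1, 147.7], [532.5, 347.0]), (9, [237.6, 146.8], [473.3, 383.6]), (10, [236.0, 151.7], [460.6, 366.0]), (13, [240.2, 164.2], [448.5, 313.3]), (127, [270.6, 167.6], [512.0, 263.1]), (37, [285.8, 164.5], [552.7, 255.7]), (35, [254.9, 170.6], [470.9, 271.8]), (13, [240.8, 196.3], [398.5, 201.6])]
t 5.4 at [507.8  39.7 115.1] jaw -72.9 -> -73 j6 1.28 gap 43.6 n 3
0.0344,0.0004,0.0002,0.03,-0,-0,0.035,
0.0344,0.0004,0.0002,0.03,-0,-0,0.035,
0.0344,0.0004,0.0002,0.03,-0,-0,0.035,
```

View pics/d2.png

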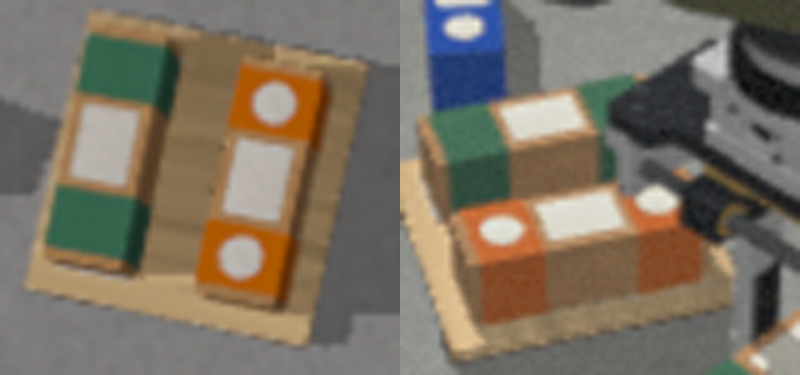

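Call:
step_arm --commands '[0.0344,0.0004,0.0002,0,0,0,0.035,0.0344,0.0004,0.0002,0,0,0,0.035,0.0284,0.0004,0.0002,0,0,0,0.035,0.0025,0,0,0,0,0,0.035,0.0025,0,0,0,0,0,0.035]'

```text
clock: 6.02
eef_pos: [509.7, 39.2, 13.9]
eef_rot: [1.277, 1.57, 0.004]
wrist_force: [0.5, 0.3, -2.3]
finger_gap: 43.7
```

Call:
step_arm --commands '[0.0,0,0,0,0,0,0.035,0.0,0,0,0,0,0,0.035]'

```text
clock: 6.28
eef_pos: [509.5, 38.8, 13.7]
eef_rot: [1.3, 1.569, 0.026]
wrist_force: [-0.2, 0.7, -3.0]
finger_gap: 43.7
```

Call:
step_arm --commands '[0.0015,0,0,0,0,0,0.035,0,0,0,0,0,0,0.035]'

```text
clock: 6.52
eef_pos: [509.3, 38.8, 11.7]
eef_rot: [1.262, 1.57, -0.012]
wrist_force: [0.1, -0.1, 0.3]
finger_gap: 43.8
```

Call:
step_arm --commands '[0.001,0,0,0,0,0,0.035,0,0,0,0,0,0,0.035]'

```text
clock: 6.78
eef_pos: [509.3, 38.8, 11.6]
eef_rot: [1.158, 1.57, -0.117]
wrist_force: [-7.1, -0.2, 15.0]
finger_gap: 44.0
```

Call:
step_arm --commands '[0,0,0,0,0,0,0.065,0,0,0,0,0,0,0.065,0,0,0,0,0,0,0.065]'

```text
clock: 7.15
eef_pos: [509.1, 38.7, 10.4]
eef_rot: [-1.632, 1.571, -2.907]
wrist_force: [-1.1, 0.3, -0.4]
finger_gap: 64.7
```

Call:
step_arm --commands '[-0.05,0,0,0,0,0,0.07,-0.05,0,0,0,0,0,0.07,-0.04,0,0,0,0,0,0.07]'

```text
clock: 7.52
eef_pos: [509.2, 38.8, 152.4]
eef_rot: [1.264, 1.57, -0.01]
wrist_force: [-0.1, -0.7, 0.1]
finger_gap: 70.0
```

```bash
python3 - <<'E'
from h import *
plan((512.7,263.3,140),-101.6,op=.07,step=50)
E
```

```text
t 7.53 at [509.2  38.8 152.4] jaw -73.0 -> -101.6 j6 1.28 gap 70.0 n 5
0.0025,0.0138,-0.0427,5.72,0,-0.01,0.07,
0.0025,0.0095,-0.0439,5.72,0,-0.01,0.07,
0.0025,0.005,-0.0446,5.72,0,-0.01,0.07,
0.0025,0.0006,-0.0449,5.72,0,-0.01,0.07,
0.0025,-0.0039,-0.0447,5.72,0,-0.01,0.07,
```

Call:
step_arm --commands '[0.0025,0.0138,-0.0427,5.72,0,0,0.07,0.0025,0.0095,-0.0439,5.72,0,0,0.07,0.0025,0.005,-0.0446,5.72,0,0,0.07,0.0025,0.0006,-0.0449,5.72,0,0,0.07,0.0025,-0.0039,-0.0447,5.72,0,0,0.07]'

```text
clock: 8.15
eef_pos: [512.5, 264.7, 137.8]
eef_rot: [-0.038, 1.571, -1.815]
wrist_force: [0.1, 0.1, 0.0]
finger_gap: 70.0
```

Call:
step_arm --commands '[0,0,0,0,0,0,0.07]'

```text
clock: 8.28
eef_pos: [512.0, 265.4, 137.3]
eef_rot: [-1.216, 1.57, -2.987]
wrist_force: [-1.2, -0.3, 0.8]
finger_gap: 70.2
```

```bash
python3 - <<'E'
from h import *
plan((512.6,263.2,25),-101.6,op=.07,step=30)
E
```

```text
t 8.28 at [512.  265.4 137.3] jaw -101.5 -> -101.6 j6 2.19 gap 70.2 n 4
0.0281,0.0003,0.0005,0.03,0,0.01,0.07,
0.0281,0.0003,0.0005,0.03,0,0.01,0.07,
0.0281,0.0003,0.0005,0.03,0,0.01,0.07,
0.0281,0.0003,0.0005,0.03,0,0.01,0.07,
```

Call:
step_arm --commands '[0.0281,0.0003,0.0005,0,0,0,0.07,0.0281,0.0003,0.0005,0,0,0,0.07,0.0281,0.0003,0.0005,0,0,0,0.07,0.0281,0.0003,0.0005,0,0,0,0.07,0,0,0,0,0,0,0.07]'

```text
clock: 8.9
eef_pos: [512.5, 259.8, 24.0]
eef_rot: [-0.941, 1.567, -2.714]
wrist_force: [-0.9, 0.4, -0.4]
finger_gap: 69.9
```

Call:
step_arm --commands '[0,0,0,0,0,0,0.035,0,0,0,0,0,0,0.035,0,0,0,0,0,0,0.035,0,0,0,0,0,0,0.035,0,0,0,0,0,0,0.035]' --squeeze 20

```text
clock: 9.52
eef_pos: [513.9, 261.3, 26.6]
eef_rot: [2.203, 1.569, 0.43]
wrist_force: [-1.8, 1.1, 7.6]
finger_gap: 43.8
```

Call:
step_arm --commands '[0,0,0,0,0,0,0.035]'

```text
clock: 9.65
eef_pos: [513.9, 261.3, 26.6]
eef_rot: [2.22, 1.569, 0.447]
wrist_force: [-1.3, 0.8, 7.5]
finger_gap: 43.9
```

Call:
step_arm --commands '[-0.01,0,0,0,0,0,0.035,-0.04,0,0,0,0,0,0.035,-0.04,0,0,0,0,0,0.035,-0.03,0,0,0,0,0,0.035,0,0,0,0,0,0,0.035]'

```text
clock: 10.28
eef_pos: [514.1, 261.3, 147.9]
eef_rot: [2.167, 1.567, 0.393]
wrist_force: [-0.2, 0.0, -1.3]
finger_gap: 43.5
```

```bash
python3 - <<'E'
from h import *
plan((533.8,-42.8,80),-73,op=.035,step=45)
E
```

```text
t 10.28 at [514.1 261.3 147.9] jaw -101.6 -> -73.0 j6 2.18 gap 43.5 n 7
0.0096,0.0115,0.042,-4.09,-0.01,-0.03,0.035,
0.0096,0.0084,0.0427,-4.09,-0.01,-0.03,0.035,
0.0096,0.0054,0.0432,-4.09,-0.01,-0.03,0.035,
0.0097,0.0023,0.0435,-4.09,-0.01,-0.03,0.035,
0.0097,-0.0008,0.0435,-4.09,-0.01,-0.03,0.035,
0.0097,-0.0039,0.0434,-4.09,-0.01,-0.03,0.035,
0.0097,-0.007,0.043,-4.09,-0.01,-0.03,0.035,
```

Call:
step_arm --commands '[0.0096,0.0115,0.042,-4.09,0,0,0.035,0.0096,0.0084,0.0427,-4.09,0,0,0.035,0.0096,0.0054,0.0432,-4.09,0,0,0.035,0.0096,0.0023,0.0435,-4.09,0,0,0.035,0.0096,-0.0008,0.0435,-4.09,0,0,0.035]'

```text
clock: 10.9
eef_pos: [526.5, 42.4, 95.9]
eef_rot: [-1.69, 1.569, -3.104]
wrist_force: [0.9, 0.2, -1.8]
finger_gap: 43.8
```

Call:
step_arm --commands '[0.0097,-0.0039,0.0434,-4.09,0,0,0.035,0.0097,-0.007,0.043,-4.09,0,0,0.035,0,0,0,0,0,0,0.035,0,0,0,0,0,0,0.035]'

```text
clock: 11.4
eef_pos: [532.5, -42.8, 77.3]
eef_rot: [-2.088, 1.569, 2.921]
wrist_force: [0.1, 0.3, -1.4]
finger_gap: 43.8
```

```bash
python3 - <<'E'
from h import *
im=manip.camera('top');im2=manip.camera('side')
for n,i in(('e_top',im),('e_side',im2)): cv2.imwrite(f'pics/{n}.png',i[:,:,::-1])
W=((0,0,135),(179,50,255))
for c,i,roi in(('top',im,(150,215,165,240)),('side',im2,(130,200,235,312))):
  hsv=cv2.cvtColor(i,cv2.COLOR_RGB2HSV);m=cv2.inRange(hsv,*W);k=np.zeros_like(m);k[roi[0]:roi[1],roi[2]:roi[3]]=m[roi[0]:roi[1],roi[2]:roi[3]]
  for ct in cv2.findContours(k,0,1)[0]:
    if cv2.contourArea(ct)>60:
      for z in (18,60): print(c,z,[np.round(v,1) for v in cv2.minAreaRect(unproj(c,ct[:,0],z).astype(np.float32))])
a=cv2.resize(im[145:220,160:240],None,fx=5,fy=5,interpolation=cv2.INTER_CUBIC)
b=cv2.resize(im2[125:200,235:315],None,fx=5,fy=5,interpolation=cv2.INTER_CUBIC)
cv2.imwrite('pics/e2.png',np.hstack([a,b])[:,:,::-1])
plan((533.8,-42.8,14.5),-73,op=.035,step=35)
E
```

```text
top 18 [array([540.7, 356.6]), array([31.1, 41.2]), np.float64(79.8)]
top 60 [array([533.2, 346.4]), array([29.9, 39.7]), np.float64(79.8)]
top 18 [array([514. , 262.5]), array([ 43.5, 130.1]), np.float64(78.0)]
top 60 [array([507.5, 255.6]), array([ 41.9, 125.3]), np.float64(78.0)]
side 18 [array([535.6, 177.4]), array([18.6, 84.4]), np.float64(61.6)]
side 60 [array([513.1, 139.1]), array([17.7, 80.2]), np.float64(61.6)]
side 18 [array([512.9, 262.9]), array([ 43.9, 130.1]), np.float64(78.7)]
side 60 [array([491.6, 220.3]), array([ 41.7, 123.6]), np.float64(78.7)]
side 18 [array([422.6, 287.5]), array([114.2,  24.7]), np.float64(75.3)]
side 60 [array([405.8, 243.7]), array([108.5,  23.5]), np.float64(75.3)]
side 18 [array([621.8, 269.1]), array([141. ,  54.9]), np.float64(76.3)]
side 60 [array([595. , 226.2]), array([133.9,  52.1]), np.float64(76.3)]
side 18 [array([555.3, 395.4]), array([30. , 40.8]), np.float64(79.6)]
side 60 [array([531.7, 346.1]), array([28.5, 38.8]), np.float64(79.6)]
side 18 [array([500.9, 450.7]), array([118.6,  14.6]), np.float64(65.5)]
side 60 [array([480.1, 398.6]), array([112.6,  13.8]), np.float64(65.5)]
t 11.5 at [532.9 -42.3  77.9] jaw -72.9 -> -73.0 j6 1.13 gap 43.8 n 2
0.0317,0.0004,0.0004,0.03,-0.01,0.01,0.035,
0.0317,0.0004,0.0004,0.03,-0.01,0.01,0.035,
```

View pics/e2.png

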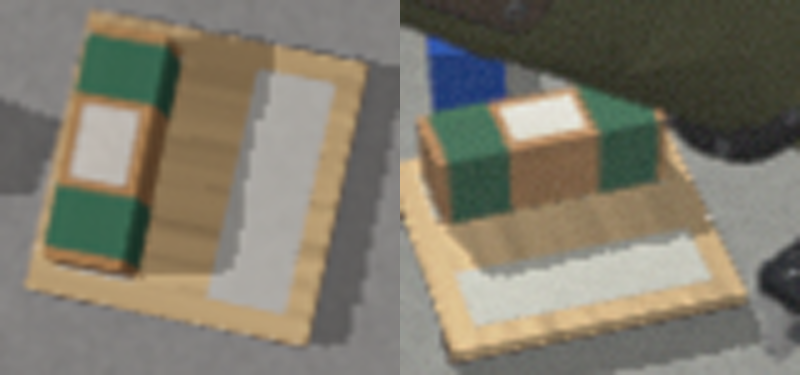

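Call:
step_arm --commands '[0.0317,0.0004,0.0004,0,0,0,0.035,0.028,0.0004,0.0004,0,0,0,0.035,0.002,0,0,0,0,0,0.035,0.002,0,0,0,0,0,0.035,0,0,0,0,0,0,0.035]'

```text
clock: 12.12
eef_pos: [534.6, -43.6, 15.5]
eef_rot: [1.119, 1.569, -0.155]
wrist_force: [0.9, 0.2, -1.1]
finger_gap: 43.9
```

Call:
step_arm --commands '[0.001,0,0,0,0,0,0.035,0,0,0,0,0,0,0.035]'

```text
clock: 12.38
eef_pos: [534.1, -43.8, 13.8]
eef_rot: [1.12, 1.57, -0.154]
wrist_force: [-0.3, -0.3, -1.0]
finger_gap: 44.2
```

Call:
step_arm --commands '[0.0012,0,0,0,0,0,0.035,0,0,0,0,0,0,0.035]'

```text
clock: 12.62
eef_pos: [534.2, -43.8, 12.6]
eef_rot: [1.079, 1.57, -0.195]
wrist_force: [-1.7, -0.2, 3.2]
finger_gap: 44.5
```

Call:
step_arm --commands '[0,0,0,0,0,0,0.065,0,0,0,0,0,0,0.065,0,0,0,0,0,0,0.065]'

```text
clock: 13.0
eef_pos: [534.0, -43.7, 12.2]
eef_rot: [-2.086, 1.571, 2.924]
wrist_force: [-0.2, 0.4, 0.4]
finger_gap: 64.4
```

Call:
step_arm --commands '[-0.05,0,0,0,0,0,0.07,-0.05,0,0,0,0,0,0.07,-0.05,0,0,0,0,0,0.07,-0.05,0,0,0,0,0,0.07,0,0,0,0,0,0,0.07]'

```text
clock: 13.62
eef_pos: [535.3, -43.9, 215.9]
eef_rot: [1.117, 1.564, -0.156]
wrist_force: [-0.2, 0.0, -0.8]
finger_gap: 69.7
```

```bash
python3 - <<'E'
from h import *
W=((0,0,150),(179,70,255))
im=manip.camera('top');im2=manip.camera('side')
print(blobs('top',im,*W,(140,225,265,355),46))
print(blobs('side',im2,*W,(170,290,270,380),46))
cv2.imwrite('pics/f.png',np.hstack([cv2.resize(im[140:220,265:355],None,fx=4.4,fy=4.4),cv2.resize(im2[205:295,270:380],None,fx=3.9,fy=3.911)])[:,:,::-1])
plan((509.2,38.8,100),-73,op=.07,step=45)
E
```

```text
[(27, [331.1, 155.2], [582.6, -57.3]), (52, [291.1, 167.4], [549.6, 50.9]), (177, [295.8, 182.2], [509.4, 38.7]), (53, [300.6, 197.2], [469.0, 26.3])]
[(256, [282.5, 178.9], [525.7, 223.7]), (8, [302.0, 178.5], [570.7, 201.3]), (112, [351.9, 181.5], [677.2, 130.6]), (198, [286.7, 210.4], [480.3, 118.5]), (56, [325.8, 218.3], [548.9, 51.4]), (177, [314.0, 227.8], [508.4, 38.2]), (62, [301.7, 237.2], [468.7, 26.5]), (53, [354.1, 238.0], [572.4, -32.2]), (200, [342.3, 248.0], [532.2, -44.5]), (59, [330.1, 258.5], [492.1, -57.0])]
t 13.72 at [533.8 -43.7 211.7] jaw -73.0 -> -73.0 j6 1.12 gap 70.0 n 4
0.0279,0.0002,-0.0215,0.01,-0,0,0.07,
0.0279,0.0002,-0.0215,0.01,-0,0,0.07,
0.0279,0.0002,-0.0215,0.01,-0,0,0.07,
0.0279,0.0002,-0.0215,0.01,-0,0,0.07,
```

View pics/f.png

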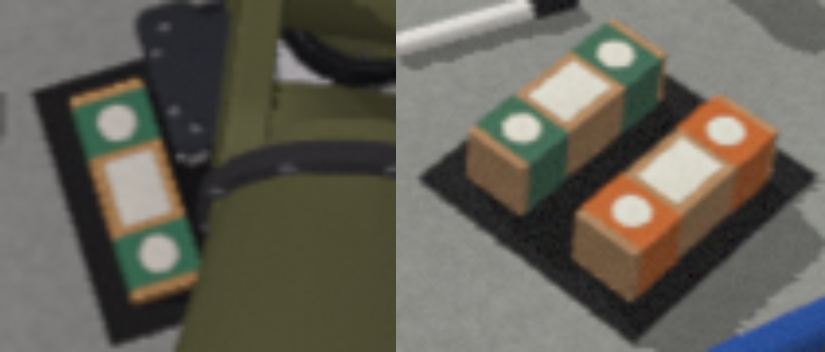

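Call:
step_arm --commands '[0.0279,0.0002,-0.0215,0,0,0,0.07,0.0279,0.0002,-0.0215,0,0,0,0.07,0.0279,0.0002,-0.0215,0,0,0,0.07,0.0279,0.0002,-0.0215,0,0,0,0.07,0,0,0,0,0,0,0.07]'

```text
clock: 14.35
eef_pos: [507.6, 39.5, 97.8]
eef_rot: [-1.867, 1.565, -3.139]
wrist_force: [-0.7, 0.4, -0.1]
finger_gap: 70.0
```

```bash
python3 - <<'E'
from h import *
plan((509,38.8,11),-72.9,op=.07,step=45)
E
```

```text
t 14.35 at [507.6  39.5  97.8] jaw -72.9 -> -72.9 j6 1.28 gap 70.0 n 2
0.0434,0.0008,0.0006,0.01,-0.05,0.17,0.07,
0.0434,0.0007,0.0006,0.01,-0.05,0.17,0.07,
```

Call:
step_arm --commands '[0.04,0,0,0,0,0,0.07,0.04,0,0,0,0,0,0.07,0.008,0,0,0,0,0,0.07,0,0,0,0,0,0,0.07,0,0,0,0,0,0,0.07]'

```text
clock: 14.98
eef_pos: [510.6, 38.5, 14.2]
eef_rot: [1.256, 1.568, -0.018]
wrist_force: [0.1, 0.4, -0.3]
finger_gap: 69.9
```

Call:
step_arm --commands '[0,0,0,0,0,0,0.035,0,0,0,0,0,0,0.035,0,0,0,0,0,0,0.035,0,0,0,0,0,0,0.035,0,0,0,0,0,0,0.035]' --squeeze 30

```text
clock: 15.6
eef_pos: [509.7, 38.8, 12.9]
eef_rot: [1.415, 1.571, 0.141]
wrist_force: [-2.0, -0.1, 5.9]
finger_gap: 43.7
```

Call:
step_arm --commands '[-0.01,0,0,0,0,0,0.035,-0.03,0,0,0,0,0,0.035,-0.04,0,0,0,0,0,0.035,-0.03,0,0,0,0,0,0.035,0,0,0,0,0,0,0.035]'

```text
clock: 16.23
eef_pos: [510.4, 38.7, 124.4]
eef_rot: [1.276, 1.567, 0.002]
wrist_force: [-0.6, 0.0, -3.8]
finger_gap: 44.0
```

```bash
python3 - <<'E'
from h import *
plan((513.8,262.3,110),-101.6,op=.035,step=45)
E
```

```text
t 16.23 at [510.4  38.7 124.4] jaw -73.0 -> -101.6 j6 1.28 gap 44.0 n 5
0.0029,0.0137,-0.0426,5.73,0,-0.04,0.035,
0.0029,0.0094,-0.0437,5.73,0,-0.04,0.035,
0.0029,0.005,-0.0444,5.73,0,-0.04,0.035,
0.0029,0.0006,-0.0447,5.73,0,-0.04,0.035,
0.0029,-0.0039,-0.0445,5.73,0,-0.04,0.035,
```

Call:
step_arm --commands '[0.0029,0.0137,-0.0426,5.73,0,0,0.035,0.0029,0.0094,-0.0437,5.73,0,0,0.035,0.0029,0.005,-0.0444,5.73,0,0,0.035,0.0029,0.0006,-0.0447,5.73,0,0,0.035,0.0029,-0.0039,-0.0445,5.73,0,0,0.035]'

```text
clock: 16.85
eef_pos: [512.1, 263.4, 106.0]
eef_rot: [-0.934, 1.568, -2.711]
wrist_force: [0.4, -1.0, -3.5]
finger_gap: 44.0
```

Call:
step_arm --commands '[0,0,0,0,0,0,0.035,0,0,0,0,0,0,0.035,0,0,0,0,0,0,0.035]'

```text
clock: 17.23
eef_pos: [512.9, 261.2, 107.7]
eef_rot: [-0.814, 1.57, -2.588]
wrist_force: [-0.4, 0.2, -2.2]
finger_gap: 43.9
```

```bash
python3 - <<'E'
from h import *
plan((513.8,262.3,50),-101.6,op=.035,step=45)
E
```

```text
t 17.23 at [512.9 261.2 107.7] jaw -101.7 -> -101.6 j6 2.18 gap 43.9 n 2
0.0288,0.0003,-0.0006,-0.03,0.02,0.02,0.035,
0.0288,0.0003,-0.0006,-0.03,0.02,0.02,0.035,
```

Call:
step_arm --commands '[0.0288,0.0003,-0.0006,0,0,0,0.035,0.0288,0.0003,-0.0006,0,0,0,0.035,0.018,0,0,0,0,0,0.035,0,0,0,0,0,0,0.035,0,0,0,0,0,0,0.035]'

```text
clock: 17.85
eef_pos: [514.4, 263.3, 33.6]
eef_rot: [2.187, 1.569, 0.413]
wrist_force: [0.2, -0.7, -3.3]
finger_gap: 43.9
```

```bash
python3 - <<'E'
from h import *
plan((513.8,262.3,27),-101.6,op=.035,step=45)
E
```

```text
t 17.85 at [514.4 263.3  33.6] jaw -101.6 -> -101.6 j6 2.18 gap 43.9 n 1
0.0066,-0.0004,0.0011,-0.04,-0.05,-0.07,0.035,
```

Call:
step_arm --commands '[0.0045,-0.0004,0.0006,0,0,0,0.035,0,0,0,0,0,0,0.035,0,0,0,0,0,0,0.035]'

```text
clock: 18.23
eef_pos: [513.4, 262.8, 28.3]
eef_rot: [2.194, 1.57, 0.421]
wrist_force: [0.2, -0.2, -2.1]
finger_gap: 43.9
```

Call:
step_arm --commands '[0.0015,0,0,0,0,0,0.035,0,0,0,0,0,0,0.035,0,0,0,0,0,0,0.035]'

```text
clock: 18.6
eef_pos: [513.5, 262.8, 26.9]
eef_rot: [2.133, 1.57, 0.359]
wrist_force: [-2.0, -0.2, 3.7]
finger_gap: 43.5
```

Call:
step_arm --commands '[0,0,0,0,0,0,0.065,0,0,0,0,0,0,0.065,0,0,0,0,0,0,0.065,-0.03,0,0,0,0,0,0.065,-0.05,0,0,0,0,0,0.065]'

```text
clock: 19.23
eef_pos: [512.5, 262.4, 106.1]
eef_rot: [-0.952, 1.567, -2.726]
wrist_force: [-0.3, -0.3, -0.7]
finger_gap: 65.3
```

Call:
step_arm --commands '[-0.05,0,0,0,0,0,0.07,-0.05,0,0,0,0,0,0.07,0,0,0,0,0,0,0.07]'

```text
clock: 19.6
eef_pos: [514.5, 263.3, 210.5]
eef_rot: [2.185, 1.564, 0.411]
wrist_force: [0.3, -0.7, -0.6]
finger_gap: 70.1
```

```bash
python3 - <<'E'
from h import *
plan((532.9,-44.2,110),-73,op=.07,step=45)
E
```

```text
t 19.6 at [514.5 263.3 210.5] jaw -101.6 -> -73.0 j6 2.18 gap 70.1 n 8
0.0125,0.0099,0.0372,-3.58,-0.02,-0.05,0.07,
0.0125,0.0076,0.0378,-3.58,-0.02,-0.05,0.07,
0.0125,0.0052,0.0382,-3.58,-0.02,-0.05,0.07,
0.0125,0.0028,0.0384,-3.58,-0.02,-0.05,0.07,
0.0125,0.0005,0.0385,-3.58,-0.02,-0.05,0.07,
0.0125,-0.0019,0.0385,-3.58,-0.02,-0.05,0.07,
0.0125,-0.0043,0.0383,-3.58,-0.02,-0.05,0.07,
0.0125,-0.0067,0.0379,-3.58,-0.02,-0.05,0.07,
```

Call:
step_arm --commands '[0.0125,0.0099,0.0372,-3.58,0,0,0.07,0.0125,0.0076,0.0378,-3.58,0,0,0.07,0.0125,0.0052,0.0382,-3.58,0,0,0.07,0.0125,0.0028,0.0384,-3.58,0,0,0.07,0.0125,0.0005,0.0385,-3.58,0,0,0.07]'

```text
clock: 20.23
eef_pos: [523.9, 69.2, 142.6]
eef_rot: [-1.638, 1.569, -3.097]
wrist_force: [0.4, -0.0, 0.0]
finger_gap: 70.2
```

Call:
step_arm --commands '[0.0125,-0.0019,0.0385,-3.58,0,0,0.07,0.0125,-0.0043,0.0383,-3.58,0,0,0.07,0.0125,-0.0067,0.0379,-3.58,0,0,0.07,0,0,0,0,0,0,0.07,0,0,0,0,0,0,0.07]'

```text
clock: 20.85
eef_pos: [531.2, -44.4, 106.2]
eef_rot: [-2.196, 1.57, 2.813]
wrist_force: [0.2, 0.3, -0.1]
finger_gap: 70.4
```

```bash
python3 - <<'E'
from h import *
W=((0,0,150),(179,70,255))
im=manip.camera('top');im2=manip.camera('side')
print(blobs('top',im,*W,(150,215,165,240),60,30))
print(blobs('side',im2,*W,(130,200,240,312),60,20))
cv2.imwrite('pics/g.png',np.hstack([cv2.resize(im[145:220,160:240],None,fx=5,fy=5),cv2.resize(im2[125:200,235:315],None,fx=5,fy=5)])[:,:,::-1])
plan((532.9,-44.2,12.5),-73,op=.07,step=45)
E
```

```text
[(51, [214.8, 165.2], [554.2, 253.8]), (178, [180.5, 173.4], [533.1, 345.9]), (176, [211.5, 180.5], [513.2, 262.2]), (52, [208.2, 195.8], [472.5, 270.6])]
[(21, [247.4, 130.9], [528.3, 436.8]), (644, [289.4, 154.6], [580.9, 287.1]), (129, [270.7, 167.8], [511.8, 262.4]), (43, [286.4, 164.6], [553.9, 254.4]), (45, [255.2, 170.7], [471.5, 271.1]), (38, [241.2, 194.0], [402.7, 208.7])]
t 20.95 at [531.4 -44.  106.6] jaw -73.0 -> -73.0 j6 1.12 gap 70.1 n 3
0.0314,0.0004,0.0002,0.02,0,-0,0.07,
0.0314,0.0005,0.0002,0.02,0,-0,0.07,
0.0314,0.0005,0.0002,0.02,0,-0,0.07,
```

View pics/g.png

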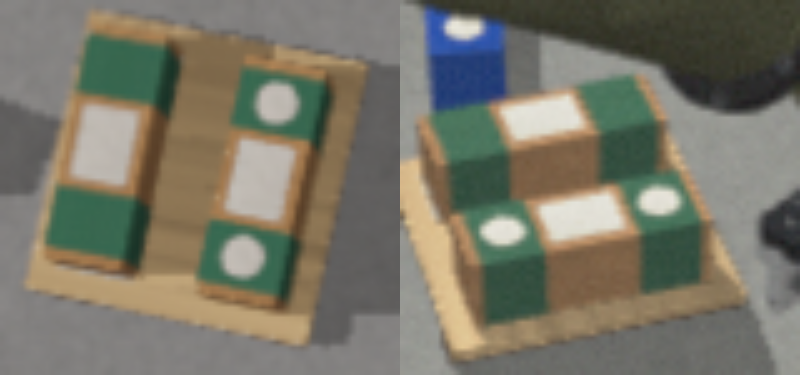

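Call:
step_arm --commands '[0.0314,0.0004,0,0,0,0,0.07,0.0314,0.0002,0,0,0,0,0.07,0.0314,0,0,0,0,0,0.07,0,0,0,0,0,0,0.07,0,0,0,0,0,0,0.07]'

```text
clock: 21.58
eef_pos: [532.7, -44.3, 13.7]
eef_rot: [1.132, 1.569, -0.141]
wrist_force: [-1.0, 0.4, 1.4]
finger_gap: 70.1
```

Call:
step_arm --commands '[0,0,0,0,0,0,0.035,0,0,0,0,0,0,0.035,0,0,0,0,0,0,0.035,0,0,0,0,0,0,0.035,0,0,0,0,0,0,0.035]' --squeeze 20

```text
clock: 22.2
eef_pos: [532.1, -44.7, 12.8]
eef_rot: [1.142, 1.57, -0.132]
wrist_force: [-1.4, 0.2, 5.6]
finger_gap: 43.7
```

Call:
step_arm --commands '[-0.01,0,0,0,0,0,0.035,-0.04,0,0,0,0,0,0.035,-0.04,0,0,0,0,0,0.035,-0.04,0,0,0,0,0,0.035,0,0,0,0,0,0,0.035]'

```text
clock: 22.82
eef_pos: [533.1, -44.9, 145.5]
eef_rot: [1.109, 1.565, -0.165]
wrist_force: [-0.5, 0.5, -1.5]
finger_gap: 43.9
```

```bash
python3 - <<'E'
from h import *
plan((564.4,295.9,120),-11.5,op=.035,step=45)
E
```

```text
t 22.82 at [533.1 -44.9 145.5] jaw -73.0 -> -11.5 j6 1.12 gap 43.9 n 8
0.0032,0.0162,-0.0396,-7.68,0.03,-0.02,0.035,
0.0032,0.0213,-0.0371,-7.68,0.03,-0.02,0.035,
0.0032,0.0261,-0.0339,-7.68,0.03,-0.02,0.035,
0.0032,0.0304,-0.0301,-7.68,0.03,-0.02,0.035,
0.0032,0.0342,-0.0258,-7.68,0.03,-0.02,0.035,
0.0032,0.0373,-0.0209,-7.68,0.03,-0.02,0.035,
0.0032,0.0398,-0.0158,-7.68,0.03,-0.02,0.035,
0.0032,0.0415,-0.0103,-7.68,0.03,-0.02,0.035,
```

Call:
step_arm --commands '[0.0032,0.0162,-0.0396,-7.68,0,0,0.035,0.0032,0.0213,-0.0371,-7.68,0,0,0.035,0.0032,0.0261,-0.0339,-7.68,0,0,0.035,0.0032,0.0304,-0.0301,-7.68,0,0,0.035,0.0032,0.0342,-0.0258,-7.68,0,0,0.035]'

```text
clock: 23.45
eef_pos: [550.8, 169.6, 125.0]
eef_rot: [-2.271, 1.569, -2.871]
wrist_force: [0.7, 0.1, -1.1]
finger_gap: 43.7
```

Call:
step_arm --commands '[0.0032,0.0373,-0.0209,-7.68,0,0,0.035,0.0032,0.0398,-0.0158,-7.68,0,0,0.035,0.0032,0.0415,-0.0103,-7.68,0,0,0.035,0,0,0,0,0,0,0.035,0,0,0,0,0,0,0.035]'

```text
clock: 24.08
eef_pos: [562.8, 295.5, 115.7]
eef_rot: [-2.404, 1.569, -2.606]
wrist_force: [-0.2, 0.2, -1.7]
finger_gap: 44.0
```

Call:
step_arm --commands '[0,0,0,0,0,0,0.035,0,0,0,0,0,0,0.035]'

```text
clock: 24.32
eef_pos: [563.4, 295.4, 116.9]
eef_rot: [0.48, 1.571, 0.278]
wrist_force: [-0.5, 0.2, -1.5]
finger_gap: 44.2
```

```bash
python3 - <<'E'
from h import *
plan((564.4,295.9,75),-11.5,op=.035,step=25)
E
```

```text
t 24.32 at [563.4 295.4 116.9] jaw -11.6 -> -11.5 j6 0.63 gap 44.2 n 2
0.021,0.0004,0.0004,-0.06,0.01,-0,0.035,
0.021,0.0004,0.0004,-0.06,0.01,-0,0.035,
```

Call:
step_arm --commands '[0.021,0.0003,0.0004,0,0,0,0.035,0.021,0.0002,0.0004,0,0,0,0.035,0.003,0,0,0,0,0,0.035,0,0,0,0,0,0,0.035,0,0,0,0,0,0,0.035]'

```text
clock: 24.95
eef_pos: [564.5, 296.6, 72.8]
eef_rot: [0.638, 1.569, 0.436]
wrist_force: [0.2, 0.4, -1.4]
finger_gap: 43.8
```

Call:
step_arm --commands '[0,0,0,0,0,0,0.035]'

```text
clock: 25.08
eef_pos: [564.4, 296.6, 72.5]
eef_rot: [0.629, 1.57, 0.428]
wrist_force: [-0.4, 0.6, -1.4]
finger_gap: 44.3
```

Call:
step_arm --commands '[0.0022,0.0004,0,0,0,0,0.035,0,0,0,0,0,0,0.035,0,0,0,0,0,0,0.035]'

```text
clock: 25.45
eef_pos: [564.2, 296.9, 69.5]
eef_rot: [-1.211, 1.571, -1.412]
wrist_force: [-0.8, -0.6, -1.8]
finger_gap: 43.5
```

Call:
step_arm --commands '[0.0012,0,0,0,0,0,0.035,0,0,0,0,0,0,0.035,0,0,0,0,0,0,0.035]'

```text
clock: 25.82
eef_pos: [564.3, 296.9, 68.8]
eef_rot: [0.678, 1.57, 0.477]
wrist_force: [-2.0, -1.0, 5.5]
finger_gap: 43.7
```

Call:
step_arm --commands '[0,0,0,0,0,0,0.065,0,0,0,0,0,0,0.065,0,0,0,0,0,0,0.065,-0.03,0,0,0,0,0,0.065,-0.05,0,0,0,0,0,0.065]'

```text
clock: 26.45
eef_pos: [563.4, 296.5, 147.6]
eef_rot: [-2.509, 1.567, -2.71]
wrist_force: [0.3, 0.3, 0.7]
finger_gap: 65.3
```

Call:
step_arm --commands '[-0.03,0,0,0,0,0,0.07,0,0,0,0,0,0,0.07]'

```text
clock: 26.7
eef_pos: [565.0, 297.3, 180.8]
eef_rot: [0.629, 1.566, 0.427]
wrist_force: [-0.5, 0.2, 0.0]
finger_gap: 70.5
```

```bash
python3 - <<'E'
from h import *
plan((511.3,-308.2,110),-86.5,op=.07,step=50)
E
```

```text
t 26.7 at [565.  297.3 180.8] jaw -11.5 -> -86.5 j6 0.63 gap 70.5 n 13
0.0053,-0.0465,0.0053,5.77,0.01,-0.02,0.07,
0.0054,-0.0457,0.0099,5.77,0.01,-0.02,0.07,
0.0054,-0.0445,0.0144,5.77,0.01,-0.02,0.07,
0.0054,-0.0428,0.0188,5.77,0.01,-0.02,0.07,
0.0054,-0.0407,0.023,5.77,0.01,-0.02,0.07,
0.0054,-0.0382,0.027,5.77,0.01,-0.02,0.07,
0.0054,-0.0353,0.0307,5.77,0.01,-0.02,0.07,
0.0054,-0.032,0.0341,5.77,0.01,-0.02,0.07,
0.0054,-0.0284,0.0371,5.77,0.01,-0.02,0.07,
0.0054,-0.0245,0.0398,5.77,0.01,-0.02,0.07,
0.0054,-0.0204,0.0421,5.77,0.01,-0.02,0.07,
0.0054,-0.0161,0.0439,5.77,0.01,-0.02,0.07,
0.0054,-0.0116,0.0453,5.77,0.01,-0.02,0.07,
```

Call:
step_arm --commands '[0.0053,-0.0465,0.0053,5.77,0,0,0.07,0.0054,-0.0457,0.0099,5.77,0,0,0.07,0.0054,-0.0445,0.0144,5.77,0,0,0.07,0.0054,-0.0428,0.0188,5.77,0,0,0.07,0.0054,-0.0407,0.023,5.77,0,0,0.07]'

```text
clock: 27.32
eef_pos: [542.5, 62.5, 149.9]
eef_rot: [-2.367, 1.569, -3.075]
wrist_force: [-0.2, -0.3, 0.0]
finger_gap: 70.2
```

Call:
step_arm --commands '[0.0054,-0.0382,0.027,5.77,0,0,0.07,0.0054,-0.0353,0.0307,5.77,0,0,0.07,0.0054,-0.032,0.0341,5.77,0,0,0.07,0.0054,-0.0284,0.0371,5.77,0,0,0.07,0.0054,-0.0245,0.0398,5.77,0,0,0.07]'

```text
clock: 27.95
eef_pos: [521.6, -170.2, 122.9]
eef_rot: [-2.31, 1.569, 2.761]
wrist_force: [1.2, 0.5, -0.1]
finger_gap: 69.9
```

Call:
step_arm --commands '[0.0054,-0.0204,0.0421,5.77,0,0,0.07,0.0054,-0.0161,0.0439,5.77,0,0,0.07,0.0054,-0.0116,0.0453,5.77,0,0,0.07,0,0,0,0,0,0,0.07,0,0,0,0,0,0,0.07]'

```text
clock: 28.58
eef_pos: [509.5, -307.9, 107.2]
eef_rot: [-2.331, 1.569, 2.442]
wrist_force: [0.2, -0.7, 0.7]
finger_gap: 70.0
```

```bash
python3 - <<'E'
from h import *
W=((0,0,150),(179,70,255))
im=manip.camera('top');im2=manip.camera('side')
print(blobs('top',im,*W,(140,220,165,240),102,30))
print(blobs('side',im2,*W,(110,200,230,315),102,20))
cv2.imwrite('pics/i.png',np.hstack([cv2.resize(im[145:220,160:240],None,fx=5,fy=5),cv2.resize(im2[125:200,235:315],None,fx=5,fy=5)])[:,:,::-1])
plan((511.3,-308.2,13),-86.5,op=.07,step=45)
E
```

```text
[(51, [179.6, 155.5], [572.4, 339.2]), (188, [195.3, 158.5], [564.1, 298.0]), (54, [211.3, 161.5], [555.8, 256.3]), (169, [180.3, 173.8], [524.7, 336.0]), (176, [211.5, 180.5], [506.5, 255.1]), (53, [208.1, 195.8], [467.2, 263.3])]
[(253, [235.8, 190.2], [380.5, 184.4])]
t 28.68 at [ 510.  -307.5  107.9] jaw -86.5 -> -86.5 j6 0.9 gap 70.2 n 3
0.0316,0.0004,0.0003,0.02,-0.01,0.01,0.07,
0.0316,0.0004,0.0003,0.02,-0.01,0.01,0.07,
0.0316,0.0004,0.0003,0.02,-0.01,0.01,0.07,
```

View pics/i.png

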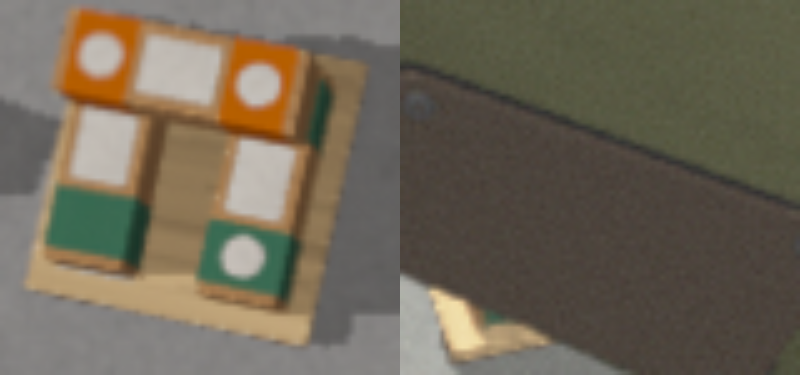

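Call:
step_arm --commands '[0.0316,0.0004,0.0003,0,0,0,0.07,0.0316,0.0002,0.0003,0,0,0,0.07,0.0316,0,0,0,0,0,0.07,0,0,0,0,0,0,0.07,0,0,0,0,0,0,0.07]'

```text
clock: 29.3
eef_pos: [511.3, -309.0, 14.9]
eef_rot: [0.904, 1.569, -0.606]
wrist_force: [-0.6, -0.3, 0.9]
finger_gap: 70.2
```

Call:
step_arm --commands '[0,0,0,0,0,0,0.035,0,0,0,0,0,0,0.035,0,0,0,0,0,0,0.035,0,0,0,0,0,0,0.035,0,0,0,0,0,0,0.035]' --squeeze 20

```text
clock: 29.92
eef_pos: [510.7, -309.2, 13.9]
eef_rot: [1.163, 1.57, -0.347]
wrist_force: [-1.3, 1.7, 6.1]
finger_gap: 43.8
```

Call:
step_arm --commands '[-0.01,0,0,0,0,0,0.035,-0.04,0,0,0,0,0,0.035,-0.04,0,0,0,0,0,0.035,-0.04,0,0,0,0,0,0.035,0,0,0,0,0,0,0.035]'

```text
clock: 30.55
eef_pos: [511.6, -309.9, 147.0]
eef_rot: [0.892, 1.565, -0.618]
wrist_force: [0.3, 1.1, -0.9]
finger_gap: 44.0
```

Call:
step_arm --commands '[0,0,0,0,0,0,0.035]'

```text
clock: 30.68
eef_pos: [510.1, -309.0, 142.8]
eef_rot: [-2.155, 1.57, 2.618]
wrist_force: [-0.3, -0.0, -1.7]
finger_gap: 44.1
```

```bash
python3 - <<'E'
from h import *
W=((0,0,150),(179,70,255))
im=manip.camera('top');im2=manip.camera('side')
print(blobs('top',im,*W,(140,220,165,240),102,30))
print(blobs('side',im2,*W,(110,200,230,315),102,20))
plan((480.2,312.9,130),-11.4,op=.035,step=45)
E
```

```text
[(52, [179.5, 155.5], [572.5, 339.3]), (188, [195.3, 158.5], [564.1, 298.0]), (54, [211.3, 161.5], [555.8, 256.3]), (169, [180.3, 173.8], [524.7, 336.0]), (176, [211.5, 180.5], [506.5, 255.1]), (52, [208.2, 195.8], [467.4, 263.1])]
[(323, [235.5, 187.2], [384.2, 194.1])]
t 30.77 at [ 510.  -308.9  142.1] jaw -86.6 -> -11.4 j6 0.9 gap 43.7 n 14
0.0009,0.0005,-0.0445,-5.37,-0.01,0,0.035,
0.0009,0.0047,-0.0442,-5.37,-0.01,0,0.035,
0.0009,0.0088,-0.0436,-5.37,-0.01,0,0.035,
0.0009,0.0129,-0.0426,-5.37,-0.01,0,0.035,
0.0009,0.0168,-0.0412,-5.37,-0.01,0,0.035,
0.0009,0.0206,-0.0394,-5.37,-0.01,0,0.035,
0.0009,0.0242,-0.0373,-5.37,-0.01,0,0.035,
0.0009,0.0275,-0.0349,-5.37,-0.01,0,0.035,
0.0009,0.0307,-0.0322,-5.37,-0.01,0,0.035,
0.0009,0.0336,-0.0292,-5.37,-0.01,0,0.035,
0.0009,0.0361,-0.0259,-5.37,-0.01,0,0.035,
0.0009,0.0384,-0.0224,-5.37,-0.01,0,0.035,
0.0009,0.0403,-0.0187,-5.37,-0.01,0,0.035,
0.0009,0.0419,-0.0149,-5.37,-0.01,0,0.035,
```

Call:
step_arm --commands '[0.0009,0.0005,-0.0445,-5.37,0,0,0.035,0.0009,0.0047,-0.0442,-5.37,0,0,0.035,0.0009,0.0088,-0.0436,-5.37,0,0,0.035,0.0009,0.0129,-0.0426,-5.37,0,0,0.035,0.0009,0.0168,-0.0412,-5.37,0,0,0.035]'

```text
clock: 31.4
eef_pos: [499.2, -85.5, 138.0]
eef_rot: [-2.353, 1.569, 2.891]
wrist_force: [1.2, -0.1, -1.5]
finger_gap: 44.0
```

Call:
step_arm --commands '[0.0009,0.0206,-0.0394,-5.37,0,0,0.035,0.0009,0.0242,-0.0373,-5.37,0,0,0.035,0.0009,0.0275,-0.0349,-5.37,0,0,0.035,0.0009,0.0307,-0.0322,-5.37,0,0,0.035,0.0009,0.0336,-0.0292,-5.37,0,0,0.035]'

```text
clock: 32.02
eef_pos: [488.6, 136.5, 133.5]
eef_rot: [-2.331, 1.569, -2.901]
wrist_force: [1.2, -0.5, -1.2]
finger_gap: 43.8
```

Call:
step_arm --commands '[0.0009,0.0361,-0.0259,-5.37,0,0,0.035,0.0009,0.0384,-0.0224,-5.37,0,0,0.035,0.0009,0.0403,-0.0187,-5.37,0,0,0.035,0.0009,0.0419,-0.0149,-5.37,0,0,0.035,0,0,0,0,0,0,0.035]'

```text
clock: 32.65
eef_pos: [479.4, 314.7, 129.4]
eef_rot: [-2.524, 1.569, -2.718]
wrist_force: [-0.0, -0.2, -1.1]
finger_gap: 43.6
```

Call:
step_arm --commands '[0,0,0,0,0,0,0.035,0,0,0,0,0,0,0.035,0,0,0,0,0,0,0.035]'

```text
clock: 33.02
eef_pos: [480.8, 311.9, 130.9]
eef_rot: [-0.508, 1.571, -0.708]
wrist_force: [0.5, 0.4, -0.6]
finger_gap: 43.5
```

```bash
python3 - <<'E'
from h import *
plan((480.1,312.7,75),-11.4,op=.035,step=30)
E
```

```text
t 33.02 at [480.8 311.9 130.9] jaw -11.5 -> -11.4 j6 0.71 gap 43.5 n 2
0.028,0.0003,-0.0004,-0.03,0,0,0.035,
0.028,0.0003,-0.0004,-0.03,0,0,0.035,
```

Call:
step_arm --commands '[0.028,0.0003,-0.0004,0,0,0,0.035,0.028,0,-0.0003,0,0,0,0.035,0,0,0,0,0,0,0.035,0,0,0,0,0,0,0.035,0,0,0,0,0,0,0.035]'

```text
clock: 33.65
eef_pos: [480.5, 313.3, 76.2]
eef_rot: [0.731, 1.569, 0.532]
wrist_force: [-0.2, 0.7, -1.4]
finger_gap: 44.1
```

Call:
step_arm --commands '[0.002,0,0,0,0,0,0.035,0,0,0,0,0,0,0.035,0,0,0,0,0,0,0.035]'

```text
clock: 34.02
eef_pos: [479.9, 313.1, 72.9]
eef_rot: [0.903, 1.571, 0.705]
wrist_force: [-0.4, -0.5, -1.1]
finger_gap: 44.0
```

Call:
step_arm --commands '[0.002,-0.0004,0.0002,0,0,0,0.035,0,0,0,0,0,0,0.035,0,0,0,0,0,0,0.035]'

```text
clock: 34.4
eef_pos: [480.0, 312.7, 70.8]
eef_rot: [-2.348, 1.571, -2.546]
wrist_force: [-0.3, -0.2, -0.5]
finger_gap: 44.0
```

Call:
step_arm --commands '[0.001,0,0,0,0,0,0.035,0,0,0,0,0,0,0.035,0,0,0,0,0,0,0.035]'

```text
clock: 34.78
eef_pos: [480.1, 312.7, 69.9]
eef_rot: [0.791, 1.571, 0.593]
wrist_force: [0.4, -0.9, 0.2]
finger_gap: 43.7
```

Call:
step_arm --commands '[0.0002,0,0,0,0,0,0.065,0,0,0,0,0,0,0.065,0,0,0,0,0,0,0.065,-0.03,0,0,0,0,0,0.065,-0.05,0,0,0,0,0,0.065]'

```text
clock: 35.4
eef_pos: [479.3, 312.3, 149.3]
eef_rot: [-2.417, 1.567, -2.616]
wrist_force: [-0.6, -0.1, 1.2]
finger_gap: 64.8
```

Call:
step_arm --commands '[-0.05,0,0,0,0,0,0.07,0,0,0,0,0,0,0.07]'

```text
clock: 35.65
eef_pos: [481.2, 313.4, 203.6]
eef_rot: [0.712, 1.564, 0.514]
wrist_force: [-0.3, -0.4, -0.6]
finger_gap: 70.0
```

```bash
python3 - <<'E'
from h import *
plan((240,480,205),-11.4,op=.07,step=50)
E
```

```text
t 35.65 at [481.2 313.4 203.6] jaw -11.4 -> -11.4 j6 0.71 gap 70.0 n 6
-0.0004,0.0193,-0.0449,0,0.05,-0.04,0.07,
-0.0003,0.0193,-0.0449,0,0.05,-0.04,0.07,
-0.0003,0.0193,-0.0449,0,0.05,-0.04,0.07,
-0.0003,0.0193,-0.0449,0,0.05,-0.04,0.07,
-0.0003,0.0193,-0.0449,0,0.05,-0.04,0.07,
-0.0003,0.0193,-0.0449,0,0.05,-0.04,0.07,
```

Call:
step_arm --commands '[0,0.0193,-0.045,0,0,0,0.07,0,0.0193,-0.045,0,0,0,0.07,0,0.0193,-0.045,0,0,0,0.07,0,0.0193,-0.045,0,0,0,0.07,0,0.0193,-0.045,0,0,0,0.07]'

```text
clock: 36.28
eef_pos: [276.9, 452.1, 198.7]
eef_rot: [-1.963, 1.57, -2.162]
wrist_force: [0.4, 0.9, 0.2]
finger_gap: 70.0
```

Call:
step_arm --commands '[0,0.0193,-0.045,0,0,0,0.07,0,0,0,0,0,0,0.07]'

```text
clock: 36.52
eef_pos: [235.7, 480.4, 198.6]
eef_rot: [-2.061, 1.569, -2.256]
wrist_force: [0.2, -1.3, 0.2]
finger_gap: 70.0
```

```bash
python3 - <<'E'
from h import *
W=((0,0,150),(179,70,255))
im=manip.camera('top');im2=manip.camera('side')
cv2.imwrite('pics/j_top.png',im[:,:,::-1]);cv2.imwrite('pics/j_side.png',im2[:,:,::-1])
u=np.array([np.cos(np.radians(11.5)),-np.sin(np.radians(11.5))]);v=np.array([-u[1],u[0]])
for c,i,roi in(('top',im,(140,220,165,240)),('side',im2,(110,200,230,315))):
  for b in blobs(c,i,*W,roi,102,20): q=np.array(b[2])-[522.3,304.5];print(c,b,'board uv',np.round([q@u,q@v],1))
print(np.round(manip.read_state()['eef_pos'],1))
cv2.imwrite('pics/j.png',np.hstack([cv2.resize(im[140:220,160:240],None,fx=5,fy=5),cv2.resize(im2[120:200,235:315],None,fx=5,fy=5)])[:,:,::-1])
E
```

```text
top (51, [179.6, 155.5], [572.4, 339.2]) board uv [42.2 44. ]
top (187, [195.3, 158.5], [564.1, 297.9]) board uv [42.3  1.9]
top (54, [211.3, 161.5], [555.8, 256.3]) board uv [ 42.4 -40.6]
top (151, [180.3, 173.3], [525.8, 336.0]) board uv [-2.9 31.6]
top (126, [212.0, 178.5], [511.7, 254.0]) board uv [ -0.3 -51.6]
top (188, [188.6, 191.1], [479.6, 313.6]) board uv [-43.7   0.4]
side (28, [246.0, 113.5], [536.7, 458.4]) board uv [-16.6 153.7]
side (86, [246.9, 121.6], [522.2, 422.1]) board uv [-23.5 115.2]
side (35, [247.4, 129.9], [506.8, 386.5]) board uv [-31.5  77.3]
side (29, [276.6, 132.4], [570.5, 339.4]) board uv [40.3 43.8]
side (118, [281.7, 141.8], [563.0, 297.1]) board uv [41.4  0.9]
side (126, [249.8, 147.9], [478.7, 313.2]) board uv [-44.5  -0.2]
side (84, [264.1, 147.7], [511.5, 296.7]) board uv [-9.  -9.8]
side (34, [286.5, 151.1], [555.2, 256.9]) board uv [ 41.7 -40.1]
side (101, [272.5, 167.5], [493.8, 216.4]) board uv [-10.4 -92. ]
[238.  479.2 198.8]
```

View pics/j.png

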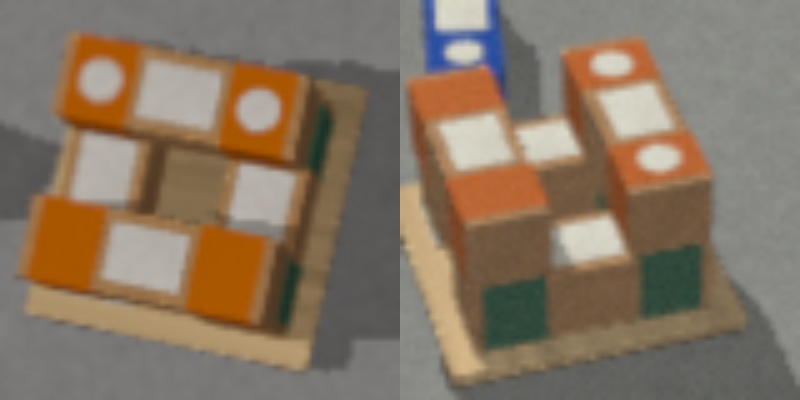

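```bash
python3 - <<'E'
from cell import manip
import numpy as np
manip.camera('top')
for t in('jar','tape'): print(t,np.round(manip.find_in(t,'top')[0]['centre'],1))
print(manip.read_state()['clock'],manip.sign_off())
E
```

```text
Traceback (most recent call last):
IndexError: list index out of range
```

```bash
python3 - <<'E'
from cell import manip
import numpy as np,cv2
im=manip.camera('top')[:,:,::-1];a=cv2.imread('pics/a_top.png')
for r in((100,140,240,275),(105,145,355,392)):
    d=cv2.absdiff(im,a)[r[0]:r[1],r[2]:r[3]];print(d.mean(),d.max())
print(manip.read_state()['clock'],manip.sign_off())
E
```

```text
2.066904761904762 4
2.0108108108108107 4
the job is handed in; nothing more can be done
36.775 None
```

The cartons are swapped and the stack is complete, handed in at 36.8 s of the 138 s allowed. Both green cartons lie on the white strips, and both orange cartons lie across them as the top layer.

I did it in this order:
1. Set `green_dot` and then `orange_dot` down on the mat.
2. Put `green_dot` on the freed strip.
3. Laid `orange_dot` and then `orange_plain` across the green cartons.

What the last camera checks showed:
- **Bottom layer:** `green_dot` is within about 1 mm of its strip centre and lines up with the board's measured angle. `green_plain` was never touched.
- **Top layer:** the two orange cartons are 86 mm apart, which leaves the 42 mm gap. Both sit about 1 mm towards one end of the cartons below.
- **Largest offset:** `orange_dot` is about 1–2 mm off along its length (top camera 1.9 mm, side camera 0.9 mm), against about 0 mm for `orange_plain`. I left it, since the calibration is only good to about 2 mm.
- **Jar and tape roll:** neither moved. The network failed to find one of the two (the script stopped without saying which), so I compared the picture with the first one. The areas around both were unchanged.

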